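Fit the flat-sided filter cell into the sloped filter mount

ROBOT

A 6-joint arm with a two-finger parallel gripper is mounted at the origin on a cart in front of the work surface, level with it; the furniture and walls round the work are solid. World frame = base frame: x ahead of the robot, y to its left, z up, the work surface at z = 0. Lengths are in m, angles in rad, forces in N, time in s.
With the tool pointing down it reaches from about 0.375 to 0.9 m from the base axis. Payload 3.1 kg.
Tool frame: the origin (TCP) lies at the very end of the fingers, on their centre line; the grasp point (between the pads) lies grasp_offset behind it (grasp_offset is the distance from the TCP to the grasp point, in m); z points along the fingers, y is the direction in which the jaws open and shut (so a half turn about z gives the same grasp; the last joint's range is limited). The gripper opens to 85 mm and grips with 20 to 120 N. Pads are 22 mm wide; open, the fingers measure 114 mm over their backs; the gripper's body (76 mm by 85 mm) begins 54 mm behind the grasp point. The pads swing forward as they close: fully open they stand 13 mm farther back than shut.
Start: joints at [1.161, 0.527, 1.433, -0, 1.181, -0.178], TCP at [0.143, 0.608, 0.231] pointing down, gripper open.
Joint ranges: [-3.08, 3.08], [-0.75, 2.2], [0.22, 2.44], [-1.43, 4.57], [0, 2.65], [-2.85, 2.85]. Speed limits (rad/s): [2.79, 2.79, 3.14, 3.14, 3.14, 3.14].

INTERFACE

Orientations are given as a unit quaternion [x, y, z, w].
In Python, from workcell import * gives the robot as it stands. Calls block until the motion is done:
- move_pose(position, orientation): joint-space move of the TCP to a pose.
- line_to(position, frame=None, rate=0.15): straight line of the TCP; frame=None keeps the orientation; rate is the mean speed in m/s.
- movej(angles): joint-space move.
- gripper_to(opening, force=None): finger opening in m; force is the grip in N (None keeps the last); returns when the fingers have stopped.
- hold(seconds).
- solve_ik(position, orientation): joint angles nearest the present ones, or None.
- observe(): the state.
- grab_frame(name): name is "scene" or "top" or "wrist"; returns a dict with "img" (480x640x3 uint8, red, green, blue), "depth" (480x640 float32, m along the optical axis (not along the pixel's ray), 0 where there is no reading), "fx", "fy", "cx", "cy" (pixels), "R" (3x3) and "t" (3): a world point X has camera coordinates R X + t; the wrist camera has in their place "hand_eye" (4x4, takes a point from camera to tool coordinates, whose origin is the TCP and whose axes are the flange's). Camera axes: x right, y down, z forward; pixel columns grow to the right and rows downward; lengths in m; the calibration is good to about 2 mm. The wrist camera is an equidistant fisheye: a pixel r from the principal point sees the ray r / f radians off the axis. A picture is of the moment at which its call begins: read the wrist's pose just before it.
A pose or a line that the arm cannot do raises Unreachable and nothing moves.
- hand_in(): hands the job in, once; it reports no verdict.
Trained networks look in a picture, given as the dict that the camera call returned (one of the last four; its "shot" number tells which), for a name from the list of things; names that differ only in an ending like _2 or _b are one class to them, and where a whole thing is asked for, a point or a joint stands for the part that bears it (a point fixed in the world has none). Each returns a list of dicts, best first, with "score" (0 to 1); they miss things now and then, are a little off and sometimes report something else, mostly with a low value. They report only what shows in the picture. A call takes as long as a camera call. They do not tell look-alikes from the thing itself.
- spot_in(name, picture): "box" ([left, top, right, bottom] in pixels, round what is visible of it).
The state is a dict: "time_s": time; "q": joint angles; "joint_vel": joint speeds; "joint_torque": joint torques, N m; "position": TCP position; "orientation": TCP orientation; "ft_force": force on the tool from outside, world axes, zero at the start; "moment": the same for the moment, N m; "width": finger opening in m.
Only numpy, scipy, OpenCV 4.12 (cv2) and the standard library are available. Lean on these libraries where they do the work, as an engineer would, in place of code of your own. Each camera call takes 0.05 s, during which the arm holds its last target.

TASK

Pick up the filter cell by its bar handle, turn it so that its flat edge matches the flat side of the pocket in the sloped filter mount, and put it fully down into the pocket so that it lies on the pocket floor, and let go. Do not drop it, and leave the beaker, the amber bottle and the wash bottle where they stand.

Things in the scene. Friction and masses are not known exactly. Their poses are not given: they have to be found in the camera images.
- cell_center (a point): Centre of the filter cell, half-way up (24 mm above its underside), on its axis. Loose light metal plate 14 mm thick, 42 mm radius, with one straight edge (flat). On it an upright black bar handle, parallel to the flat, centred, 16 mm thick (x), 56 mm long (y), from 14 to 48 mm above the underside. Cell z points up along the handle; x points away from the flat. It starts lying flat. 0.18 to 0.35 kg.
- cell_flat (a point): Middle of the cell's straight edge, at cell x = -30 mm, y = 0, 7 mm above the underside; axes as the cell's. The flat is 59 mm long; the lower rim of the plate is chamfered 2 mm. Only this edge tells the cell's two ways round apart. Grip the handle across its 16 mm, fingertips above the plate.
- seat_floor (a point): Centre of the pocket floor in the fixed sloped mount, 70 mm above the worktop. z is the floor's outward normal, leaning 0.55 rad (31.5 deg) from vertical towards the mount's front (robot side); x points up the slope. Pocket 10 mm deep, 44 mm radius, 2 mm clearance to the cell all round, mouth chamfered 2.5 mm. With the cell home its axes agree with these and its centre is at z = 24 mm here.
- seat_flat (a point): Middle of the pocket's straight side, at the floor, on the lower side of the slope: 32 mm from the floor's centre along -x of the pocket; axes as the pocket floor's.
- mount: The fixed filter mount: grey wedge on a base plate 140 x 130 x 12 mm, carrying a round grey seat ring 112 mm across that faces up and towards the robot; its rim is highest (about 110 mm) at the back. Origin under the middle of the base plate; x points to its back.
- beaker_250: empty glass beaker, 73 mm across, 93 mm high, stands upright on the worktop; origin at the centre of its underside. Bystander.
- amber_bottle_3: amber bottle with black cap, 66 mm across, 140 mm high, upright; origin at the centre of its underside. Bystander.
- wash_bottle: white wash bottle with blue cap and bent spout, 67 x 101 mm, 210 mm high, upright; origin under its middle. Bystander.
There are look-alikes about, which are no part of the job. Of the things that look like the part that bears cell_center, take the one that is farthest to the robot's right at the start. Several things have the shape of the mount; the one meant has the colours described above.

How it is judged:
At the end, for the whole second after the job is handed in: The cell lies in the pocket, at rest: its centre within 4 mm of the pocket's axis along x and along y and from 4 mm below to 3 mm above its home height of 24 mm over the pocket floor, plate parallel to the floor within 0.07 rad, flat to flat within 0.14 rad (x of cell_center in the frame of seat_floor between -0.004 and 0.004 m and y of cell_center in the frame of seat_floor between -0.004 and 0.004 m and z of cell_center in the frame of seat_floor between 0.02 and 0.027 m and angle between the z axis of cell_center and the z axis of seat_floor, either way round below 0.07 rad and angle between the x axis of cell_center and the x axis of seat_floor, either way round below 0.14 rad and linear speed of cell below 0.02 m/s); the robot touches nothing.
It fails at once if the cell is dropped (it moves faster than 0.5 m/s while no finger touches it) (contact force between the fingers and cell below 0.05 N and linear speed of cell above 0.5 m/s).
It fails at once if the beaker, amber bottle or wash bottle is moved by more than 30 mm (distance of any of beaker_250, amber_bottle_3, wash_bottle from where it was at the start of the episode above 0.03 m).
It also fails if it takes over 35 s, if anything falls off the work surface, if the arm or the gripper's body presses on something with over 40 N, if the wrist force passes 120 N, or if a joint passes its speed limit or range.

## Working session

There is one attempt and no reset: what is moved stays moved. The work goes in short steps, each a Python script; the robot and the scene stay as the last script left them, time stands still between calls to the robot, and variables do not carry over. Pictures are saved under pics/ and viewed, and the job is handed in when it is done.

```bash
ls; mkdir -p pics; python3 - <<'E'
from workcell import *
import cv2,pickle
print(observe())
D={}
for n in ["scene","top","wrist"]:
    f=grab_frame(n); D[n]=f
    cv2.imwrite(f"pics/a_{n}.png",f["img"][:,:,::-1])
    print(n,{k:v for k,v in f.items() if k not in("img","depth")})
    for k in ["cell_center","mount","seat_floor","beaker_250","amber_bottle_3","wash_bottle"]:
        try: print(n,k,[(round(d["score"],2),[round(x) for x in d["box"]]) for d in spot_in(k,f)])
        except Exception as e: print(k,e)
pickle.dump(D,open("a.pkl","wb"))
E
```

```text
pics
{'time_s': 0.0, 'q': array([ 1.16148106e+00,  5.28456495e-01,  1.43389935e+00,  6.41119760e-06,
        1.18139328e+00, -1.78521970e-01]), 'joint_vel': array([-0.00064257,  0.00025702,  0.00207698, -0.00292333, -0.00064371,
       -0.00038383]), 'joint_torque': array([-8.16215925e-05, -4.42343938e+01, -1.78028691e+01, -3.70298567e-04,
        8.33933096e-03, -1.57092813e-05]), 'position': array([0.14266372, 0.60776866, 0.2303405 ]), 'orientation': array([ 1.15141855e-01,  9.93348474e-01, -1.03113978e-03, -3.15208053e-04]), 'ft_force': array([-0.77659601,  0.22185187, -0.00630837]), 'moment': array([0.0198145 , 0.06391106, 0.0073676 ]), 'width': 0.08536836216787039}
scene {'fx': 443.6631973315747, 'fy': 443.6631973315747, 'cx': 317.42343856553845, 'cy': 240.43751647764137, 'R': array([[ 0.50348492, -0.86396556,  0.00815167],
       [-0.51278478, -0.3063975 , -0.80198027],
       [ 0.69538098,  0.39960492, -0.5972949 ]]), 't': array([-0.29580616,  0.3554593 ,  1.02109591]), 'shot': 1}
scene cell_center [(0.85, [215, 196, 239, 218]), (0.72, [252, 184, 272, 222]), (0.55, [285, 220, 
[... 1116 characters left out ...]
 'cx': 322.35618003809014, 'cy': 238.17969045823835, 'hand_eye': array([[ 5.73072595e-04, -9.48245385e-01, -3.17537968e-01,
         8.11138111e-02],
       [ 9.99999512e-01,  7.98899506e-04, -5.80971327e-04,
         2.75802048e-04],
       [ 8.04584305e-04, -3.17537480e-01,  9.48245380e-01,
        -1.41514697e-01],
       [ 0.00000000e+00,  0.00000000e+00,  0.00000000e+00,
         1.00000000e+00]]), 'shot': 3}
wrist cell_center [(0.68, [1, 409, 19, 450]), (0.5, [131, 429, 146, 453])]
wrist mount [(0.58, [0, 462, 15, 480]), (0.54, [132, 429, 149, 451])]
wrist seat_floor [(0.59, [130, 423, 144, 453])]
wrist beaker_250 [(0.76, [0, 409, 19, 455])]
wrist amber_bottle_3 []
wrist wash_bottle []
```

View pics/a_scene.png

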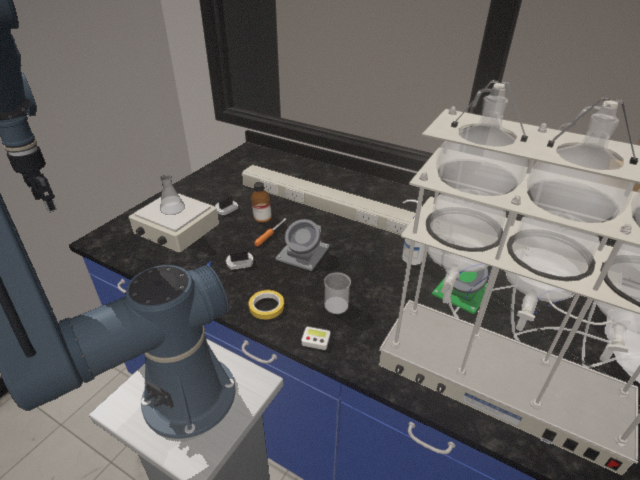

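View pics/a_top.png

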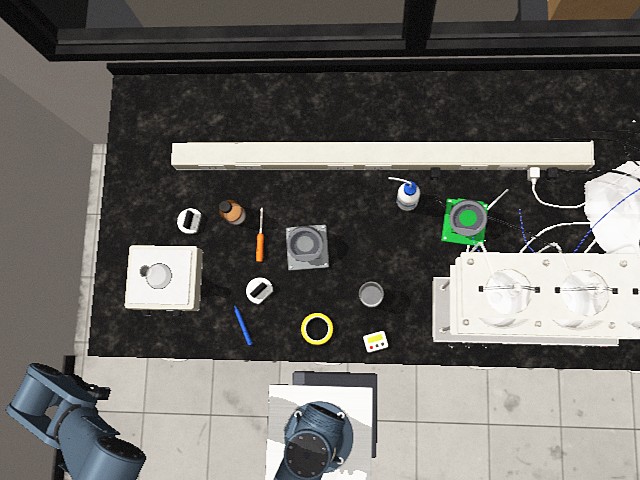

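```bash
python3 - <<'E'
import cv2
a=cv2.imread("pics/a_top.png")[170:320,160:500]
cv2.imwrite("pics/a_topc.png",cv2.resize(a,(800,353),interpolation=cv2.INTER_CUBIC))
a=cv2.imread("pics/a_scene.png")[170:320,190:500]
cv2.imwrite("pics/a_scenec.png",cv2.resize(a,(800,387),interpolation=cv2.INTER_CUBIC))
E
```

```text
(no output)
```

View pics/a_topc.png

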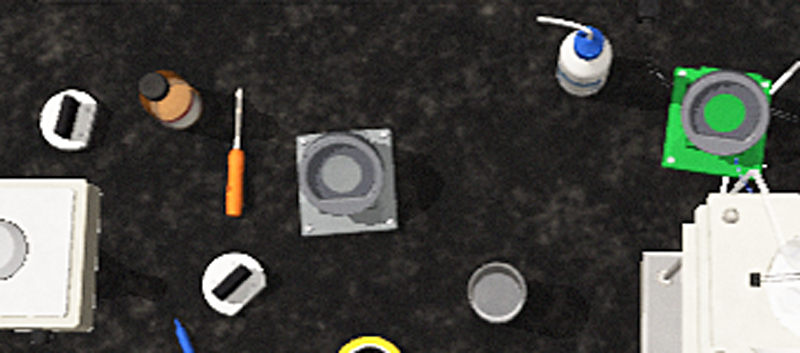

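View pics/a_scenec.png

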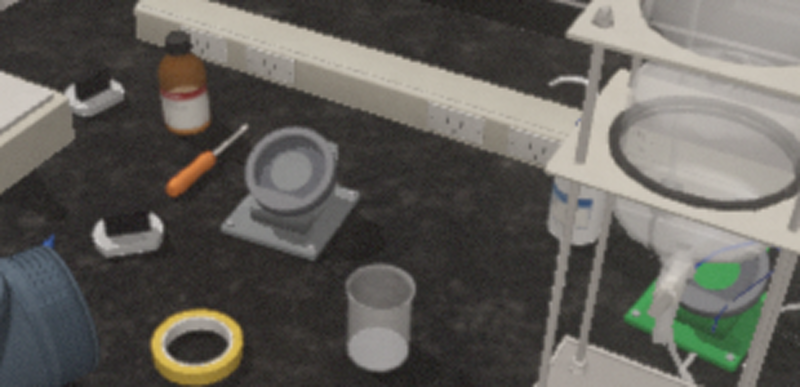

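Cells: A at top (189,221) and B at top (259,291). Image right is −y, the robot's right, so B is meant. Mounts: grey at (307,246), green at (465,220). The grey one matches the description. Next I work out positions and check them from the wrist.

```bash
cat > h.py <<'E'
import numpy as np,cv2,pickle
from scipy.spatial.transform import Rotation as Ro
def back(f,u,v,z):
    c=np.stack([(u-f["cx"])/f["fx"]*z,(v-f["cy"])/f["fy"]*z,z],-1)
    return (c-f["t"])@f["R"]
def atz(f,u,v,h):
    d=back(f,u,v,1.0); o=-f["R"].T@f["t"]; d=d-o
    return o+d*(h-o[2])/d[2]
def cloud(f):
    v,u=np.mgrid[0:480,0:640].astype(float)
    return back(f,u,v,f["depth"].astype(float))
def wrist_pose(s):
    T=np.eye(4);T[:3,:3]=Ro.from_quat(s["orientation"]).as_matrix();T[:3,3]=s["position"];return T
def wrays(f,u,v):
    x=np.asarray(u)-f["cx"];y=np.asarray(v)-f["cy"];r=np.hypot(x,y)+1e-9;th=r/f["fx"]
    return np.stack([np.sin(th)*x/r,np.sin(th)*y/r,np.cos(th)],-1)
def wcloud(f,s):
    v,u=np.mgrid[0:480,0:640].astype(float)
    d=wrays(f,u,v); d=d/np.maximum(d[...,2:],1e-3)*f["depth"][...,None]
    T=wrist_pose(s)@f["hand_eye"]
    return d@T[:3,:3].T+T[:3,3]
E
python3 - <<'E'
from h import *
D=pickle.load(open("a.pkl","rb"))
np.set_printoptions(precision=4,suppress=True)
f=D["top"];P=cloud(f)
for n,(u,v) in dict(B=(259,291),A=(189,221),seat=(307,243),seatlow=(307,250),green=(465,220),beaker=(370,294),amber=(232,211),wash=(405,195),tape=(317,329),hot=(160,275),beaktable=(340,300)).items():
    print(n,P[v,u],f["depth"][v,u])
s=D["scene"];Q=cloud(s)
for n,(u,v) in dict(B=(239,260),seat=(302,236)).items(): print(n,Q[v,u])
E
```

```text
B [0.4334 0.1968 0.0345] 1.8795351
A [0.6538 0.4326 0.0418] 1.9291236
seat [0.5815 0.0469 0.0676] 1.8608735
seatlow [0.56   0.0465 0.0647] 1.8599824
green [ 0.6589 -0.4365  0.0638] 1.8398526
beaker [ 0.4339 -0.149  -0.0058] 1.8919754
amber [0.674  0.28   0.0995] 1.8639358
wash [ 0.7195 -0.2508  0.1292] 1.8007337
tape [0.3207 0.0143 0.0064] 1.8732425
hot [0.4661 0.4792 0.1392] 1.8047264
beaktable [ 0.4127 -0.0553  0.0012] 1.8887672
B [0.4313 0.1931 0.0174]
seat [0.5761 0.0503 0.0731]
```

```bash
python3 - <<'E'
import pickle,cv2
D=pickle.load(open("a.pkl","rb"))
a=D["top"]["img"][270:312,240:290,::-1];cv2.imwrite("pics/b_B.png",cv2.resize(a,(700,588),interpolation=cv2.INTER_CUBIC))
E
```

```text
(no output)
```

View pics/b_B.png

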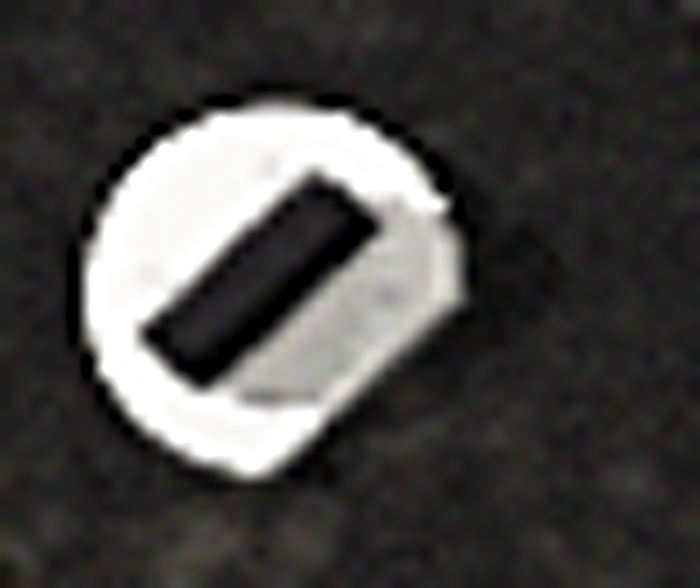

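B shows its flat at lower right (crop (265,475)–(465,300)), so cell x points to about +48° yaw. Next I check IK for both jaw signs at pick and at place.

```bash
cat >> h.py <<'E'
def q_from(z,y):
    z=np.array(z,float);z/=np.linalg.norm(z);y=np.array(y,float);y-=z*(y@z);y/=np.linalg.norm(y)
    return Ro.from_matrix(np.stack([np.cross(y,z),y,z],1)).as_quat()
E
python3 - <<'E'
from h import *
from workcell import *
np.set_printoptions(precision=3,suppress=True)
c,s=np.cos(.84),np.sin(.84)
try: print(grasp_offset)
except Exception as e: print(e)
for sg in (1,-1):
    for h in (.03,.2): print("pick",sg,h,solve_ik([.4334,.1968,h],q_from([0,0,-1],[sg*c,sg*s,0])))
    a=.55
    zs=np.array([-np.sin(a),0,np.cos(a)])
    for d in (.03,.1,.15): print("place",sg,d,solve_ik(np.array([.575,.047,.07])+d*zs,q_from(-zs,[sg*np.cos(a),0,sg*np.sin(a)])))
E
```

```text
0.0187
pick 1 0.03 [ 0.191  0.696  1.95  -0.     0.496 -0.649]
pick 1 0.2 [ 0.191  0.375  1.832 -0.     0.934 -0.649]
place 1 0.03 [-0.161  0.618  2.115  2.589  0.16  -2.731]
place 1 0.1 [-0.177  0.448  2.165  1.734  0.093 -1.886]
place 1 0.15 [-0.191  0.317  2.183  0.786  0.141 -0.944]
pick -1 0.03 [ 0.191  0.696  1.95  -0.     0.496  2.492]
pick -1 0.2 [ 0.191  0.375  1.832 -0.     0.934  2.492]
place -1 0.03 [-0.161  0.618  2.115  2.589  0.16   0.41 ]
place -1 0.1 [-0.177  0.448  2.165  1.734  0.093  1.255]
place -1 0.15 [-0.191  0.317  2.183  0.786  0.141  2.198]
```

```bash
python3 - <<'E'
from h import *
from workcell import *
np.set_printoptions(precision=4,suppress=True)
c,s=np.cos(.84),np.sin(.84)
q=q_from([0,0,-1],[-c,-s,0])
L=[]
def snap(n):
    hold(.2); st=observe(); f=grab_frame("wrist"); L.append((n,st,f)); cv2.imwrite(f"pics/c_{n}.png",f["img"][:,:,::-1])
move_pose([.46,.2,.25],q); snap("B1")
for k in("cell_center","cell_flat"): print(spot_in(k,L[-1][2]))
line_to([.40,.20,.2],rate=.2); snap("B2")
print(spot_in("cell_center",L[-1][2]))
# look down on mount
qm=q_from([0,0,-1],[0,1,0])
print(solve_ik([.52,.047,.25],qm))
pickle.dump(L,open("c.pkl","wb"))
print(observe()["time_s"],observe()["position"])
E
```

```text
[{'box': [42.7, 175.7, 102.7, 243.4], 'score': 0.81}, {'box': [296.6, 170.4, 365.8, 249.0], 'score': 0.6}, {'box': [292.6, 1.3, 416.9, 63.5], 'score': 0.28}]
[{'box': [43.7, 178.1, 104.4, 241.3], 'score': 0.93}, {'box': [298.8, 168.0, 368.9, 248.2], 'score': 0.8}]
[{'box': [250.5, 133.1, 330.1, 226.0], 'score': 0.96}, {'box': [0.8, 152.2, 52.7, 220.2], 'score': 0.81}]
[-0.1241  0.3657  1.6666 -0.      1.1092 -1.6949]
4.5167 [0.4013 0.2001 0.2006]
```

View pics/c_B1.png

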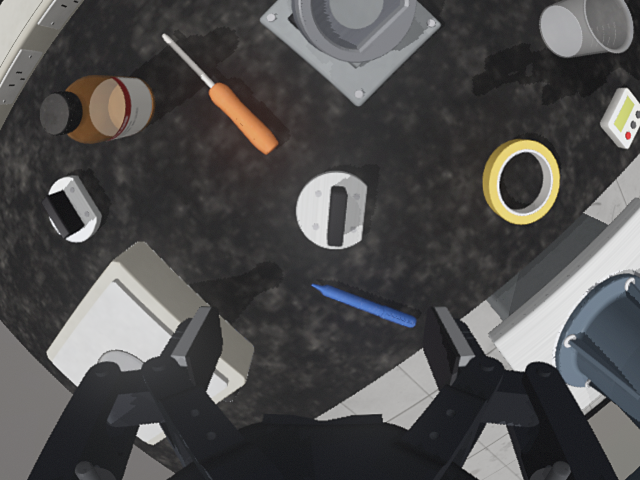

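View pics/c_B2.png

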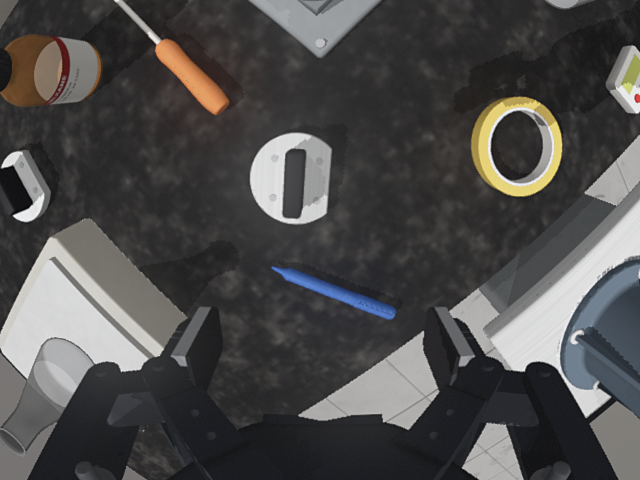

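Both views show cell B clearly, with its flat on the image right (B1 x≈366, B2 x≈330) and the handle upright. Next I measure it.

```bash
cat > meas.py <<'E'
from h import *
def meas(n,st,f,guess=np.array([.433,.195])):
    P=wcloud(f,st); d=np.hypot(P[...,0]-guess[0],P[...,1]-guess[1])
    val=(f["depth"]>0)&(d<.06)
    z=P[...,2]; print(n,"hist",np.histogram(z[val],bins=np.arange(-.012,.06,.004)))
    top=val&(z>.040)
    p=P[top]; r=cv2.minAreaRect((p[:,:2]*1000).astype(np.float32)); print("handle",p.mean(0),r,np.median(p[:,2]))
    # plate by brightness
    g=f["img"].min(-1); pl=(val&(z>.006)&(z<.022))
    m=(pl|top|(val&(z>=.022))).astype(np.uint8)
    cs,_=cv2.findContours(m,cv2.RETR_EXTERNAL,cv2.CHAIN_APPROX_NONE)
    c=max(cs,key=cv2.contourArea)[:,0]
    T=wrist_pose(st)@f["hand_eye"]
    ray=wrays(f,c[:,0],c[:,1])@T[:3,:3].T; o=T[:3,3]
    h=.014
    e=(o+ray*((h-o[2])/ray[:,2])[:,None])[:,:2]
    return P,e,top,o,T
E
python3 - <<'E'
from meas import *
from scipy.optimize import least_squares
np.set_printoptions(precision=4,suppress=True)
for n,st,f in pickle.load(open("c.pkl","rb")):
    P,e,top,o,T=meas(n,st,f)
    def res(x):
        d=e-x[:2]; n_=np.array([np.cos(x[2]),np.sin(x[2])])
        r=np.linalg.norm(d,axis=1)
        # sdf of disc cut by halfspace d.n>-0.03
        return np.maximum(r-x[3],-(d@n_)-x[4])
    s=least_squares(res,[.433,.195,.84,.042,.03],loss="soft_l1",f_scale=.001)
    print("plate fit",s.x,"rms",np.sqrt(np.mean(res(s.x)**2)))
    # handle top: dark pixels inside plate
    np.save(n+"e.npy",e)
    print("handle yaw? pca", [np.degrees(np.arctan2(*v[::-1])) for v in np.linalg.svd(P[top][:,:2]-P[top][:,:2].mean(0),full_matrices=False)[2]])
E
```

```text
B1 hist (array([   0,    1, 4230,  407,   32,  428, 2924,   21,   15,   14,   21,
         23,   19,   43,  852,   38,    0]), array([-0.012, -0.008, -0.004,  0.   ,  0.004,  0.008,  0.012,  0.016,
        0.02 ,  0.024,  0.028,  0.032,  0.036,  0.04 ,  0.044,  0.048,
        0.052,  0.056]))
handle [0.4501 0.1733 0.3208] ((448.91485595703125, 178.4796905517578), (90.79715728759766, 75.62521362304688), 81.23240661621094) 0.33220895261354844
plate fit [-2.6529  0.6045  1.6924  2.8857  0.6979] rms 0.08565234369914766
handle yaw? pca [np.float64(-137.49174484585362), np.float64(132.50825515414638)]
B2 hist (array([   0,    1, 5933,  502,   13,  490, 4106,   16,   20,   16,   21,
         13,   23,   46, 1197,   63,    0]), array([-0.012, -0.008, -0.004,  0.   ,  0.004,  0.008,  0.012,  0.016,
        0.02 ,  0.024,  0.028,  0.032,  0.036,  0.04 ,  0.044,  0.048,
        0.052,  0.056]))
handle [0.4267 0.2092 0.2715] ((432.3406677246094, 197.4535675048828), (116.03500366210938, 66.21546173095703), 57.968162536621094) 0.2827201475305727
plate fit [-0.0428  0.7356 -0.5707  0.4943 -0.2685] rms 0.04723872201613347
handle yaw? pca [np.float64(-126.24924410579013), np.float64(143.75075589420987)]
```

Gripper points contaminate the mask, so I add an upper limit of z<0.06.

```bash
sed -i 's/(d<.06)/(d<.06)\&(P[...,2]<.06)/' meas.py; cat >> meas.py <<'E'
from scipy.optimize import least_squares
def fitcell(n,st,f,g=np.array([.433,.195]),yaw=.84):
    P,e,top,o,T=meas(n,st,f,g)
    def res(x):
        d=e-x[:2]; n_=np.array([np.cos(x[2]),np.sin(x[2])])
        r=np.linalg.norm(d,axis=1)
        return np.maximum(r-x[3],-(d@n_)-x[4])
    s=least_squares(res,[g[0],g[1],yaw,.042,.03],loss="soft_l1",f_scale=.001)
    print("plate fit",s.x,"rms",np.sqrt(np.mean(res(s.x)**2)))
    return s.x
E
python3 - <<'E'
from meas import *
np.set_printoptions(precision=4,suppress=True)
for a in pickle.load(open("c.pkl","rb")): fitcell(*a)
E
```

```text
B1 hist (array([   0,    1, 4230,  407,   32,  428, 2924,   21,   15,   14,   21,
         23,   19,   43,  852,   38,    0]), array([-0.012, -0.008, -0.004,  0.   ,  0.004,  0.008,  0.012,  0.016,
        0.02 ,  0.024,  0.028,  0.032,  0.036,  0.04 ,  0.044,  0.048,
        0.052,  0.056]))
handle [0.4408 0.1992 0.0464] ((439.79791259765625, 200.04457092285156), (16.49225425720215, 57.14265060424805), 44.29722213745117) 0.04660087566045884
plate fit [0.4402 0.1994 0.7459 0.0415 0.0293] rms 0.0005178645080083939
B2 hist (array([   0,    1, 5933,  502,   13,  490, 4106,   16,   20,   16,   21,
         13,   23,   46, 1197,   63,    0]), array([-0.012, -0.008, -0.004,  0.   ,  0.004,  0.008,  0.012,  0.016,
        0.02 ,  0.024,  0.028,  0.032,  0.036,  0.04 ,  0.044,  0.048,
        0.052,  0.056]))
handle [0.4399 0.1995 0.0465] ((439.6763610839844, 200.1164093017578), (16.58742904663086, 56.16651916503906), 43.508384704589844) 0.04659889316040364
plate fit [0.4397 0.1996 0.7605 0.0413 0.0291] rms 0.0004110407430223134
```

```bash
python3 - <<'E'
from h import *
from workcell import *
L=[]
def snap(n):
    hold(.2); st=observe(); f=grab_frame("wrist"); L.append((n,st,f)); cv2.imwrite(f"pics/d_{n}.png",f["img"][:,:,::-1])
qm=q_from([0,0,-1],[0,1,0])
move_pose([.56,.047,.28],qm); snap("M1")
print(spot_in("seat_floor",L[-1][2]))
line_to([.52,.08,.27],rate=.2); snap("M2")
print(spot_in("seat_floor",L[-1][2]))
pickle.dump(L,open("d.pkl","wb"))
print(observe()["time_s"])
E
```

```text
[{'box': [0.0, 246.0, 21.0, 316.9], 'score': 0.87}, {'box': [269.4, 169.0, 382.9, 280.9], 'score': 0.56}]
[{'box': [0.0, 278.7, 10.4, 336.6], 'score': 0.69}, {'box': [238.5, 208.6, 351.1, 322.1], 'score': 0.61}]
9.025
```

View pics/d_M1.png

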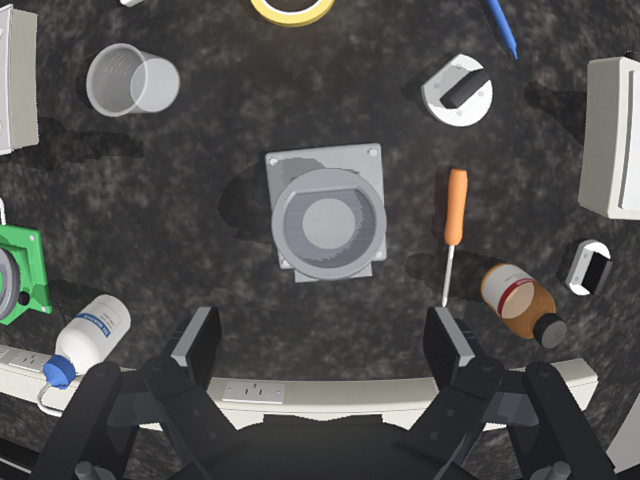

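View pics/d_M2.png

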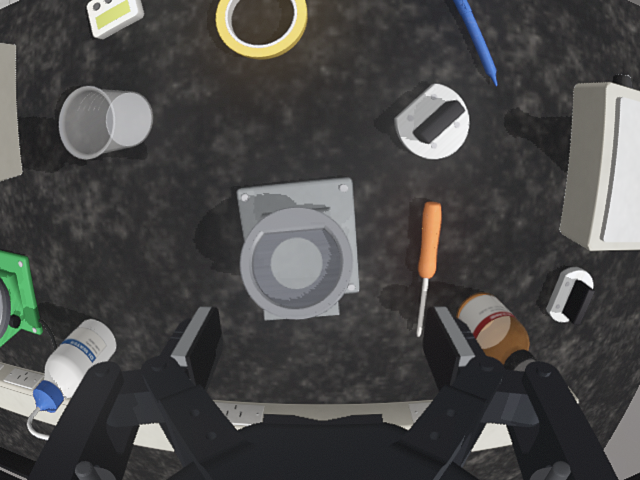

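The pocket is empty, with a straight side facing the robot (M1 row ≈187, cols 308–360). Next I fit its planes.

```bash
cat > seat.py <<'E'
from h import *
np.set_printoptions(precision=4,suppress=True)
def plane(p):
    c=p.mean(0); n=np.linalg.svd(p-c,full_matrices=False)[2][2]; n*=np.sign(n[2]); return c,n
def seat(st,f,show=False):
    P=wcloud(f,st); val=f["depth"]>0
    box=val&(np.hypot(P[...,0]-.58,P[...,1]-.047)<.075)&(P[...,2]>.02)&(P[...,2]<.13)
    p=P[box]; n=np.array([-np.sin(.55),0,np.cos(.55)])
    # heights along guess normal
    h=p@n; hist,b=np.histogram(h,bins=np.arange(-.35,-.15,.002)); i=hist.argsort()[-8:]
    return P,box,h,[(round(b[k],4),int(hist[k])) for k in sorted(i)]
E
python3 - <<'E'
from seat import *
for nm,st,f in pickle.load(open("d.pkl","rb")):
    P,box,h,hh=seat(st,f); print(nm,hh)
    n=np.array([-np.sin(.55),0,np.cos(.55)])
    p=P[box]
    # floor: near expected
    hs=[x for x,c in hh]
    for sel,lab in (("floor",0),("rim",1)):
        pass
    p=P[box]; hgt=p@n
    print(np.percentile(hgt,[1,10,30,50,70,90,99]))
    hist,b=np.histogram(hgt,bins=np.arange(hgt.min(),hgt.max(),.002)); print(b[0],hist)
E
```

```text
M1 [(np.float64(-0.248), 1064), (np.float64(-0.246), 2737), (np.float64(-0.244), 1677), (np.float64(-0.242), 166), (np.float64(-0.24), 376), (np.float64(-0.238), 1274), (np.float64(-0.236), 1529), (np.float64(-0.234), 1102)]
[-0.257  -0.2464 -0.2447 -0.2432 -0.2365 -0.2337 -0.2319]
-0.2662615246002819 [   4    0    2   23  114  102   69   14   32  824 2562 2059  192  293
 1191 1532 1209  210]
M2 [(np.float64(-0.248), 1092), (np.float64(-0.246), 2729), (np.float64(-0.244), 1635), (np.float64(-0.24), 345), (np.float64(-0.238), 1242), (np.float64(-0.236), 1431), (np.float64(-0.234), 1205), (np.float64(-0.232), 126)]
[-0.257  -0.2464 -0.2447 -0.2432 -0.2364 -0.2336 -0.2319]
-0.2675318349802975 [   5    5    8   11   48   77  128   30    3  108 1532 2846 1054   96
  558 1337 1460  933]
```

```bash
cat >> seat.py <<'E'
from scipy.optimize import least_squares
def run(st,f):
    P,box,h,_=seat(st,f)
    p=P[box]; n=np.array([-np.sin(.55),0,np.cos(.55)])
    fl=p[abs(p@n+.2453)<.003]; ri=p[abs(p@n+.2355)<.0035]
    for i in range(6):
        cf,nf=plane(fl); cr,nr=plane(ri)
        fl=p[abs((p-cf)@nf)<.0025]; ri=p[abs((p-cr)@nr)<.0025]
    print("floor n",nf,"lean",np.arccos(nf[2]),"yaw of x",np.arctan2(-nf[1],-nf[0]),"| rim n",nr,"lean",np.arccos(nr[2]),"yaw",np.arctan2(-nr[1],-nr[0]),"sep",(cr-cf)@nr, len(fl),len(ri))
    n=nr*len(ri)+nf*len(fl); n/=np.linalg.norm(n)
    x=np.array([0,0,1])-n*n[2]; x/=np.linalg.norm(x); y=np.cross(n,x)
    # contour of ring+floor region mask (outer) and floor mask
    T=wrist_pose(st)@f["hand_eye"]; o=T[:3,3]
    M=np.zeros(box.shape,np.uint8); M[box&(abs((P-cr)@nr)<.003)]=1
    Mf=np.zeros(box.shape,np.uint8); Mf[box&(abs((P-cf)@nf)<.003)]=1
    def cont(M,mode,c):
        cs,_=cv2.findContours(M,mode,cv2.CHAIN_APPROX_NONE); C=max(cs,key=cv2.contourArea)[:,0]
        r=wrays(f,C[:,0],C[:,1])@T[:3,:3].T
        return o+r*(((c-o)@n)/(r@n))[:,None]
    M=cv2.morphologyEx(M|Mf,cv2.MORPH_OPEN,np.ones((5,5),np.uint8))
    e=cont(M,cv2.RETR_EXTERNAL,cr)
    d2=np.stack([(e-cr)@x,(e-cr)@y],1)
    s=least_squares(lambda a:np.hypot(*(d2-a[:2]).T)-a[2],[0,0,.056],loss="soft_l1",f_scale=.0008)
    cen=cr+x*s.x[0]+y*s.x[1]
    print("outer rim c",cen,"r",s.x[2],"-> floor centre",cen-n*((cen-cf)@n))
    # pocket: floor contour
    Mf=cv2.morphologyEx(Mf,cv2.MORPH_OPEN,np.ones((5,5),np.uint8))
    e=cont(Mf,cv2.RETR_EXTERNAL,cf); c0=cen-n*((cen-cf)@n)
    d3=np.stack([(e-c0)@x,(e-c0)@y],1)
    def res(a):
        d=d3-a[:2]; nn=np.array([np.cos(a[2]),np.sin(a[2])])
        return np.maximum(np.hypot(*d.T)-a[3],-(d@nn)-a[4])
    s=least_squares(res,[0,0,0,.044,.032],loss="soft_l1",f_scale=.0008)
    print("pocket off",s.x, "rms",np.sqrt(np.mean(res(s.x)**2)))
    print("pocket centre",c0+x*s.x[0]+y*s.x[1])
    return d3
E
python3 - <<'E'
from seat import *
for nm,st,f in pickle.load(open("d.pkl","rb")): print(nm); run(st,f)
E
```

```text
M1
floor n [-0.5172 -0.0476  0.8545] lean 0.5461478511027456 yaw of x 0.09181820637855273 | rim n [-0.5188 -0.0475  0.8536] lean 0.5479651303888284 yaw 0.09134977223292431 sep 0.009561776528559158 5536 4266
outer rim c [0.5763 0.0523 0.0774] r 0.055304385813945624 -> floor centre [0.5812 0.0528 0.0692]
pocket off [-0.0013  0.0004  0.0167  0.0433  0.0316] rms 0.0013564484178361634
pocket centre [0.5801 0.053  0.0686]
M2
floor n [-0.5187 -0.0478  0.8536] lean 0.54794725335005 yaw of x 0.09190637439504955 | rim n [-0.5193 -0.0488  0.8532] lean 0.5487106308269684 yaw 0.0936517418969241 sep 0.00958944438002133 5485 4251
outer rim c [0.5761 0.0527 0.0773] r 0.05526731609367556 -> floor centre [0.5811 0.0532 0.0692]
pocket off [-0.0009 -0.0006 -0.0036  0.0437  0.0315] rms 0.00045127826155439603
pocket centre [0.5804 0.0525 0.0687]
```

Seat: floor centre ≈(0.581,0.053,0.069), lean 0.55, yaw 0.092; both views agree. Cell: (0.440,0.1997), yaw 0.76. Next I grasp and lift.

```bash
cat >> h.py <<'E'
CELL=np.array([.4400,.1997]);YAW=.760
S=np.array([.5809,.0529,.0695]);LEAN=.55;SY=.092
zs=np.array([-np.sin(LEAN)*np.cos(SY),-np.sin(LEAN)*np.sin(SY),np.cos(LEAN)])
xs=np.array([np.cos(LEAN)*np.cos(SY),np.cos(LEAN)*np.sin(SY),np.sin(LEAN)]);ys=np.cross(zs,xs)
QP=q_from([0,0,-1],[-np.cos(YAW),-np.sin(YAW),0])
QS=q_from(-zs,-xs)
E
python3 - <<'E'
from h import *
from workcell import *
np.set_printoptions(precision=4,suppress=True)
gripper_to(.05,60)
move_pose([*CELL,.12],QP)
line_to([*CELL,.0205],rate=.1)
s=observe();print(s["position"],s["ft_force"],s["width"])
gripper_to(0.0,60)
s=observe();print(s["time_s"],s["position"],s["ft_force"],s["width"])
line_to([*CELL,.2],rate=.12)
hold(.15);s=observe();print(s["time_s"],s["position"],s["ft_force"],s["width"],s["q"])
f=grab_frame("wrist");pickle.dump([("G",s,f)],open("g.pkl","wb"));cv2.imwrite("pics/g.png",f["img"][:,:,::-1])
for d in (.0205,.03,.04,.06,.08,.1,.12): print(d,solve_ik(S+d*zs,QS))
E
```

```text
[0.4403 0.1998 0.0209] [ 0.2154  0.2315 -0.3549] 0.04995909579461049
14.5083 [0.4403 0.1998 0.0212] [ 0.5649 -0.312   5.8245] 0.015099019148630249
16.3 [0.4397 0.1996 0.1994] [ 1.2028  0.5577 -3.209 ] 0.01480130601262699 [ 0.1943  0.3854  1.8154 -0.      0.9422  2.5759]
0.0205 [-0.1788  0.6429  2.0925  2.3033  0.1891  0.597 ]
0.03 [-0.1821  0.6214  2.1015  2.2453  0.1821  0.6529]
0.04 [-0.1857  0.5985  2.1105  2.1752  0.175   0.7208]
0.06 [-0.1932  0.5515  2.1269  2.0032  0.1627  0.8883]
0.08 [-0.2012  0.5031  2.1411  1.7861  0.1552  1.101 ]
0.1 [-0.2096  0.4533  2.153   1.5348  0.156   1.348 ]
0.12 [-0.2185  0.4022  2.1624  1.2791  0.1675  1.5995]
```

View pics/g.png

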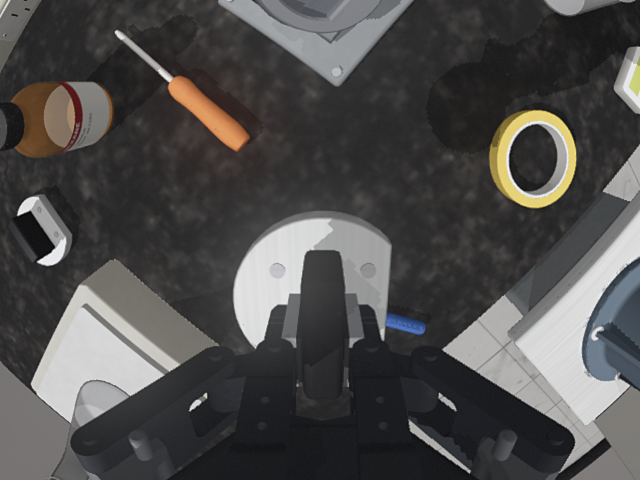

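The cell is held square to the jaws, with its flat vertical at image column ≈390. Next I measure its pose in hand.

```bash
cat > inhand.py <<'E'
from h import *
from scipy.optimize import least_squares
np.set_printoptions(precision=4,suppress=True)
def run(f):
    v,u=np.mgrid[0:480,0:640].astype(float)
    d=wrays(f,u,v); d=d/np.maximum(d[...,2:],1e-3)*f["depth"][...,None]
    H=f["hand_eye"]; P=d@H[:3,:3].T+H[:3,3]
    m=(f["depth"]>0)&(np.hypot(P[...,0],P[...,1])<.05)&(abs(P[...,2]-.006)<.006)
    p=P[m]; 
    for _ in range(5):
        c=p.mean(0); n=np.linalg.svd(p-c,full_matrices=False)[2][2]; n*=np.sign(n[2]); p=P[m&(abs((P-c)@n)<.0015)]
    print("plate top: z at axis",c[2]+ (n[0]*c[0]+n[1]*c[1])/n[2],"normal",n,len(p))
    M=(m&(abs((P-c)@n)<.003)).astype(np.uint8)
    C=max(cv2.findContours(M,cv2.RETR_EXTERNAL,cv2.CHAIN_APPROX_NONE)[0],key=cv2.contourArea)[:,0]
    # keep contour points whose outside neighbour is far background
    e=P[C[:,1],C[:,0]]; 
    k=(np.hypot(e[:,0],e[:,1])>.026)&(e[:,0]<.02); e=e[k]
    def res(a):
        q=e[:,:2]-a[:2]; x=np.array([-np.sin(a[2]),-np.cos(a[2])])  # cell x approx -tool y
        return np.maximum(np.hypot(*q.T)-.0418,-(q@x)-.0298)
    s=least_squares(res,[0,0,0],loss="soft_l1",f_scale=.0005)
    print("cell in tool dx,dy,yaw",s.x,"rms",np.sqrt(np.mean(res(s.x)**2)),len(e))
    return s.x,n
if __name__=="__main__":
    run(pickle.load(open("g.pkl","rb"))[0][2])
E
python3 inhand.py
```

```text
plate top: z at axis 0.008269582537780144 normal [-0.0014  0.0019  1.    ] 10242
cell in tool dx,dy,yaw [ 0.0015 -0.0004 -0.0159] rms 0.003997998617530467 222
```

```bash
python3 - <<'E'
s=open('inhand.py').read()
s=s.replace('e=P[C[:,1],C[:,0]]; ','''e=P[C[:,1],C[:,0]]; dm=cv2.dilate(f["depth"],np.ones((5,5))); en=cv2.erode(np.where(f["depth"]>0,f["depth"],9).astype(np.float32),np.ones((9,9)));dd=f["depth"][C[:,1],C[:,0]];g=(dm[C[:,1],C[:,0]]>dd+.05)&(en[C[:,1],C[:,0]]>dd-.012)''').replace('&(e[:,0]<.02)','&g').replace('s=least','s=least',1)
open('inhand.py','w').write(s)
E
python3 inhand.py
```

```text
plate top: z at axis 0.008269582537780144 normal [-0.0014  0.0019  1.    ] 10242
cell in tool dx,dy,yaw [-0.0004 -0.0003  0.0082] rms 0.00032825040312109264 204
```

```bash
python3 - <<'E'
from h import *
from workcell import *
np.set_printoptions(precision=4,suppress=True)
move_pose(S+.10*zs,QS)
def rep(n):
    s=observe();d=s["position"]-S;F=s["ft_force"]
    print(n,round(s["time_s"],2),"TCP in seat xyz",np.array([d@xs,d@ys,d@zs]),"F seat",np.array([F@xs,F@ys,F@zs]),"w",round(s["width"],4), "ang",(Ro.from_quat(QS).inv()*Ro.from_quat(s["orientation"])).magnitude())
    return s
line_to(S+.04*zs,QS,rate=.06); hold(.15); rep("above")
for d in (.034,.030,.0265):
    line_to(S+d*zs,QS,rate=.03); s=rep(d)
f=grab_frame("scene");cv2.imwrite("pics/h_scene.png",cv2.resize(f["img"][190:290,250:370,::-1],(720,600),interpolation=cv2.INTER_CUBIC))
f=grab_frame("wrist");cv2.imwrite("pics/h_w.png",f["img"][:,:,::-1])
E
```

```text
above 19.02 TCP in seat xyz [0.0002 0.     0.0403] F seat [-1.5129  0.208  -1.9531] w 0.0152 ang 0.0004703228195459465
0.034 19.38 TCP in seat xyz [-0.0001 -0.      0.034 ] F seat [-2.2471  0.5054 -4.3986] w 0.0147 ang 0.00029859720096554553
0.03 19.66 TCP in seat xyz [-0.0001 -0.      0.03  ] F seat [-1.3818  0.4218 -3.6396] w 0.015 ang 0.0002810016651671182
0.0265 19.93 TCP in seat xyz [-0.     -0.      0.0265] F seat [-1.9187  1.1639 -2.5523] w 0.0149 ang 0.0002081089699174792
```

View pics/h_w.png

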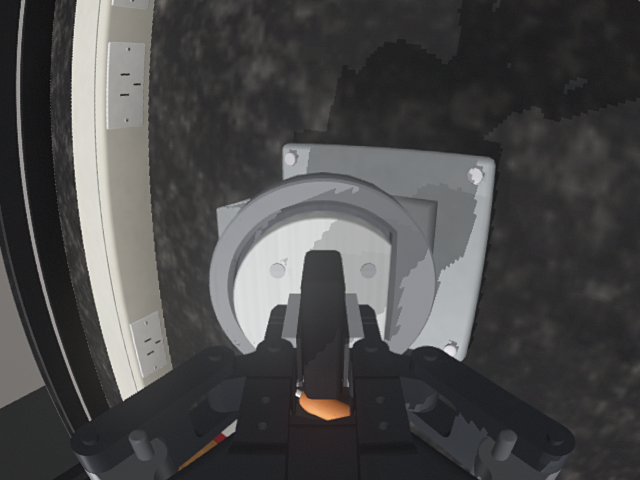

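View pics/h_scene.png

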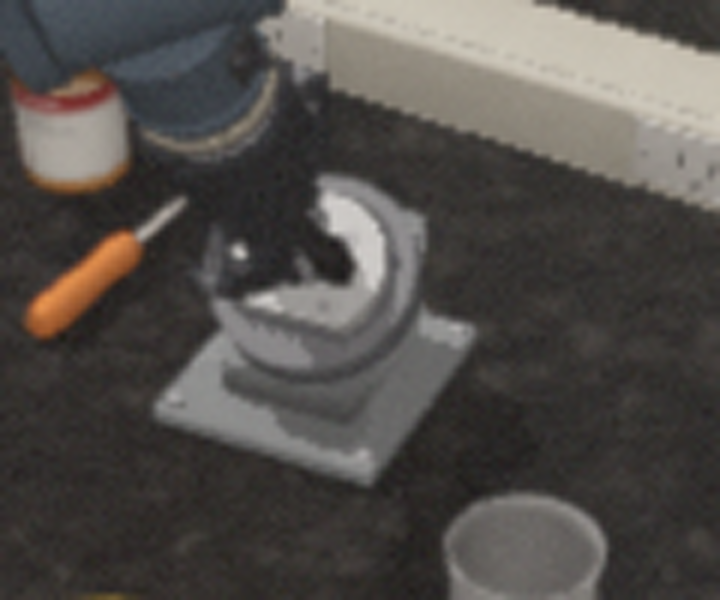

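The plate is entering the pocket evenly, flat parallel to flat (wrist column ≈392), with no contact force. I keep lowering until it touches the floor.

```bash
python3 - <<'E'
from h import *
from workcell import *
np.set_printoptions(precision=4,suppress=True)
def rep(n):
    s=observe();d=s["position"]-S;F=s["ft_force"];Fs=np.array([F@xs,F@ys,F@zs])
    print(n,round(s["time_s"],2),"TCP",np.array([d@xs,d@ys,d@zs]),"F seat",Fs,"w",round(s["width"],4))
    return Fs
for d in (.0235,.0225,.0215,.0205,.0195,.0185,.0175,.0165):
    line_to(S+d*zs,QS,rate=.02); F=rep(d)
    if F[2]>6: break
hold(.2); rep("rest")
f=grab_frame("wrist");cv2.imwrite("pics/i_w.png",f["img"][:,:,::-1])
E
```

```text
0.0235 20.32 TCP [-0.      0.      0.0234] F seat [-1.7387  0.5902 -2.9756] w 0.0152
0.0225 20.57 TCP [-0.     -0.      0.0224] F seat [-1.703  -0.7919 -2.8617] w 0.0149
0.0215 20.82 TCP [-0.      0.      0.0218] F seat [-1.4716 -0.0069  2.662 ] w 0.0153
0.0205 21.07 TCP [-0.0001  0.0001  0.0218] F seat [-0.5943 -1.6569 12.3345] w 0.015
rest 21.27 TCP [-0.0001  0.      0.0218] F seat [-1.1976 -0.9342 12.9024] w 0.0151
```

View pics/i_w.png

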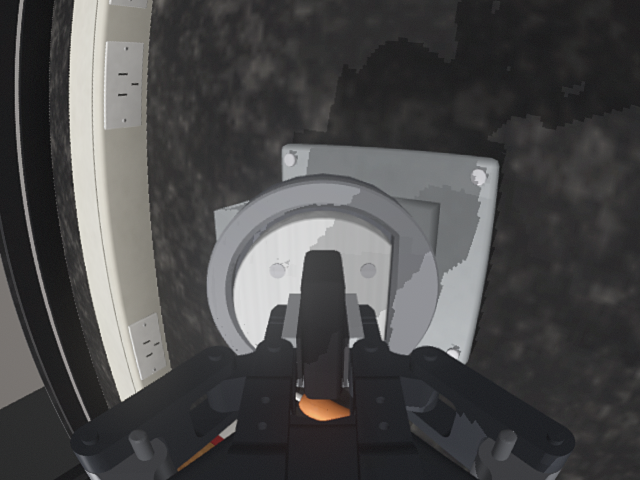

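Floor contact is at TCP height 21.8 mm; the grip was at about 21 mm above the underside, so the cell is home. I release and retract.

```bash
python3 - <<'E'
from h import *
from workcell import *
np.set_printoptions(precision=4,suppress=True)
gripper_to(.05); hold(.1)
s=observe();p=s["position"];print(s["time_s"],s["width"],s["ft_force"])
line_to(p+.12*zs,QS,rate=.12); hold(.2)
L=[]
s=observe();f=grab_frame("wrist");L.append(("R",s,f));print(s["time_s"],s["ft_force"])
cv2.imwrite("pics/j_w.png",f["img"][:,:,::-1])
f=grab_frame("scene");L.append(("S",None,f));f=grab_frame("top");L.append(("T",None,f))
cv2.imwrite("pics/j_top.png",f["img"][:,:,::-1])
pickle.dump(L,open("j.pkl","wb"))
E
python3 - <<'E'
from h import *
np.set_printoptions(precision=4,suppress=True)
from scipy.optimize import least_squares
n,s,f=pickle.load(open("j.pkl","rb"))[0]
P=wcloud(f,s)-S; Q=np.stack([P@xs,P@ys,P@zs],-1)
ok=(f["depth"]>0)&(np.hypot(Q[...,0],Q[...,1])<.06)
h=Q[...,2][ok];hist,b=np.histogram(h,bins=np.arange(-.01,.06,.002));print(np.c_[b[:-1]*1000,hist].astype(int).tolist())
def pl(lo,hi,r0,r1):
    m=ok&(Q[...,2]>lo)&(Q[...,2]<hi)&(np.hypot(Q[...,0],Q[...,1])<r1)&(np.hypot(Q[...,0],Q[...,1])>r0); p=Q[m]
    c=p.mean(0);n=np.linalg.svd(p-c,full_matrices=False)[2][2];return m,np.median(p[:,2]),n*np.sign(n[2])
m,z,nn=pl(.011,.018,0,.041);print("plate top",z,nn)
print("rim",pl(.006,.0125,.047,.056)[1:])
m,z,nn=pl(.042,.052,0,.04);p=Q[m];print("handle top",z,p.mean(0),cv2.minAreaRect((p[:,:2]*1000).astype(np.float32)))
E
```

```text
21.8583 0.050070016203501586 [-0.2845  0.1836  0.3095]
23.4417 [ 0.6168 -0.4164  0.7494]
[[-10, 16], [-8, 18], [-6, 14], [-4, 29], [-2, 353], [0, 117], [2, 75], [4, 128], [6, 752], [8, 5106], [10, 1019], [11, 5081], [14, 1066], [16, 8], [18, 15], [19, 8], [22, 17], [24, 6], [26, 16], [27, 8], [30, 16], [32, 14], [33, 11], [36, 14], [38, 10], [40, 16], [42, 30], [44, 220], [46, 1434], [48, 159], [49, 0], [52, 0], [54, 0], [56, 0]]
plate top 0.013344705321456487 [ 0.0005 -0.0015  1.    ]
rim (np.float64(0.009237128732016955), array([ 0.001 , -0.0015,  1.    ]))
handle top 0.04709735056331815 [-0.0009 -0.0009  0.0469] ((-1.047131061553955, 0.6726284027099609), (56.108856201171875, 15.527445793151855), 89.52359771728516)
```

View pics/j_w.png

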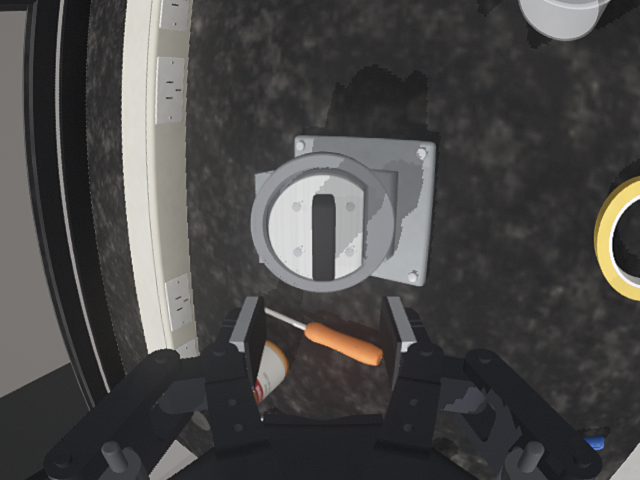

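View pics/j_top.png

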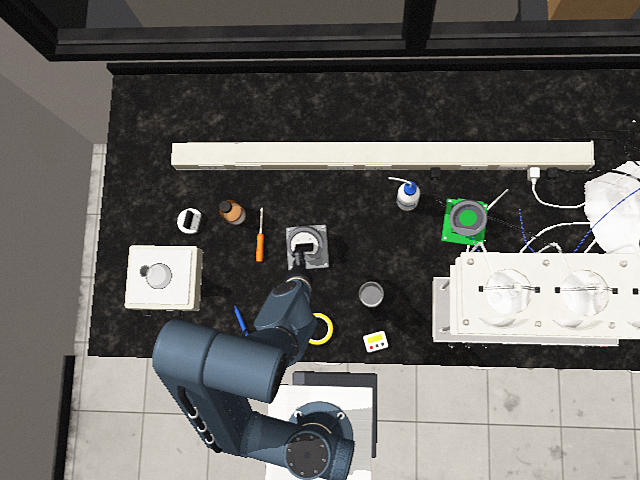

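The cell lies flat: its plate is 4.1 mm above the rim, where 4 mm is expected. It is about 1 mm off centre and 0.5° off in yaw, and the bystanders are unmoved.

```bash
python3 -c "
from workcell import *
hand_in(); print(observe()['time_s'])"
```

```text
the job is handed in; nothing more can be done
the job is handed in; nothing more can be done
```

The right-hand filter cell (top image (259,291)) is in the grey mount's pocket, released, and the job is handed in. I gripped it by its bar handle and lifted it. I then turned it flat to flat, lowered it along the slope until it touched the floor with about 13 N, and backed off 120 mm. The clock stood at 23.4 s at the last check, out of 35 s.

My last checks came from the wrist camera after release, plus a final top picture:
- **Height:** the plate's top is 13.3 mm above my estimate of the pocket floor and 4.1 mm above the rim, where 4 mm is nominal. So the cell is fully down.
- **Tilt:** less than 0.002 rad against the measured pocket axes.
- **Position:** about 1 mm off the pocket's axis along both x and y. The two ways I measured y differed in sign (−0.9 and +0.7 mm), but both are inside the 4 mm limit.
- **Turn:** about 0.5° (0.01 rad) off, flat to flat.
- **Bystanders:** the beaker, amber bottle and wash bottle look unmoved in the last top picture. I compared them by eye, not by measurement.

Two things disagreed slightly. Depth readings sat about 1 mm low throughout. The cell also touched the floor at a tool height of 21.8 mm, where about 21 mm was expected. No check failed.

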